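# Show a turned cup to the inspection lens on a spring-return slide

### The arm

A 6-joint arm with a two-finger parallel gripper is mounted at the origin on the work surface. World frame = base frame: x ahead of the robot, y to its left, z up, the work surface at z = 0. Lengths are in mm, angles in rad, forces in N, time in s.
With the tool pointing down it reaches from about 325 to 850 mm from the base axis. Payload 4.4 kg.
Tool frame: the origin (TCP) lies where the fingers leave the gripper's body, on its centre line; the fingertips stand 97 mm ahead of it and the grasp point (between the pads) lies 78 mm ahead of it (bot.tip_reach is the distance from the TCP to the fingertips, in mm); z points along the fingers, y is the line along which they close (so a half turn about z gives the same grasp; the last joint's range is limited). The gripper opens to 94 mm and grips with 3 to 60 N. Pads are 16 mm wide; open, the fingers measure 119 mm over their backs; the gripper's body (75 mm by 177 mm) begins 78 mm behind the grasp point.
Start: joints at [-0.15, 0.207, 1.542, -0, 1.393, -0.15], TCP at [575.003, -0.012, 302.647] pointing down, gripper open.
Joint ranges: [-2.73, 2.73], [-0.86, 2.22], [0.23, 2.46], [-1.11, 4.25], [0.08, 2.63], [-2.82, 2.82]. Speed limits (rad/s): [2.79, 2.79, 3.14, 3.14, 3.14, 3.14].

### API

Orientations are given as a rotation vector (axis times angle).
In Python, from rig import monitor, imaging, workorder, bot gives the robot as it stands.
- The arm moves only by the tool move_arm, never from a script. Its argument "commands" is a list of rows, each a list of 7 numbers: the finger opening in mm, from 0 to 94, then the shift along the world's x, y, z in units of 0.15 m (1.0 is 0.15 m), then the turn, a rotation vector about the world's x, y, z in units of pi rad (1.0 is pi rad). A call has exactly 5 rows; each row is the pose to reach, as a shift and turn from the pose commanded when the call began, turning the shorter way round; what a row does not reach only later rows make up. A row lasts 1/12 s, in which the tool goes at most 41.7 mm and 7.16 degrees, less where a joint would pass 70% of its speed; a pose out of reach is approached as far as the arm can. A call with a number of a shift or a turn outside -1 to 1 is refused whole. A call with a gripper value outside its range is refused whole. The fingers move at their own pace and stop on an object; the grip force is fixed at half the most. Time passes only in rows, so rows that repeat a pose let the fingers close, or fill a call up. It gives the time, the measured TCP pose, the force, the opening and the grip force at its end, in the units of the state.
- monitor.observe(): the state, without advancing time (a new reading comes with each control period).
- imaging.snapshot(name): name is "scene" or "side" or "wrist"; returns a dict with "frame" (480x640x3 uint8, red, green, blue), "camera_matrix" (3x3 intrinsics, pixels), "origin" and "attitude" of the camera in the world; the wrist camera has in their place "mount" (4x4, takes a point from camera to tool coordinates, whose origin is the TCP and whose axes are the flange's). Camera axes: x right, y up, looking along -z (the intrinsics and any distortion apply to the point x, -y, -z); pixel columns grow to the right and rows downward; lengths in mm; the calibration is good to about 2 mm. A picture is of the moment at which its call begins: read the wrist's pose just before it. There is no depth.
- workorder.job_done(): hands the job in; it is judged then, once.
The state is a dict: "clock": time; "joint_positions": joint angles; "qd": joint speeds; "joint_torque": joint torques, N m; "tcp_pos": TCP position; "eef_rot": TCP orientation; "force": force on the tool from outside, world axes, zero at the start; "torque": the same for the moment, N m; "grip_width": opening from 0.0 (shut) to 1.0 (fully open); "grasp_force": force on a finger pad.
Only numpy, scipy, OpenCV 4.12 (cv2) and the standard library are available. Lean on these libraries where they do the work, as an engineer would, in place of code of your own. Each camera call takes 0.05 s, during which the arm holds its last target. There are 200 camera calls.

### The job

Stand the turned steel cup upright, wholly on the round rubber pad of the spring-return slide, and let go of it. Then pull the slide out by its bar handle until the slide's pointer lines up with the index blade of the inspection lens, so that the cup stands in front of the lens, and finish while still holding the slide there: it springs back if let go. Do not tip the cup over, and leave the oil can, the chuck key and the block of drill bits where they are.

Things in the scene. Friction and masses are not known exactly. Their poses are not given: they have to be found in the camera images.
- cup_center (a point): loose plain steel cup, open at the top, a straight cylinder 50 mm in diameter and 65 mm high with a 4 mm wall, about 0.2 kg, standing upright on the bench (z = 0) to the robot's right of the slide. This point is its centre, 32.5 mm above its underside; z is the cup's axis, up.
- pad (a point): centre of the top face of the round black rubber pad (80 mm in diameter, 4 mm thick, top 32 mm above the bench) on the slide's aluminium carriage, a flat plate 100 x 90 mm. It is flat, without rim. The carriage runs on a low grey base 270 x 100 mm fixed to the bench; x points from the handle end towards the far end (the slide pulls out along -x, roughly towards the robot), y to the left, z up.
- handle (a point): middle of the slide's handle: a round level steel bar, 12 mm thick and 94 mm long along its y axis, at 70 mm above the bench, carried at its ends by two 10 mm upright posts (82 mm apart). It is part of the carriage, 115 mm from the pad centre along -x; x, y, z as for the pad. Open space of about 36 mm under the bar; it can be straddled and pinched from above.
- pointer (a point): tip of the slide's pointer: a dark steel strip 4 mm wide on the left (+y) edge of the carriage, beside the pad centre (56 mm from it along y). It moves with the slide; x, y, z as for the pad.
- mark (a point): tip of the index blade: a fixed dark steel strip 4 mm wide that reaches from the inspection lens (black camera box, top 100 mm above the bench, on a post left of the slide) to the edge of the slide. Axes parallel to the pad's. The slide stands at the mark when the pointer's tip and this tip face each other, that is when the pointer has the same x along the slide; its tip is then about 3 mm from the blade's.
- carriage (a joint): how far the slide is pulled out, in m: 0 is home (sprung in), 0.12 the end stop; grows as the slide moves along its -x. The mark lies 50 to 90 mm out. The spring pulls back with 3 N at home, rising by 60 N/m to about 8 N at 90 mm.
- oiler_mid (a point): bystander: orange plastic pump oil can with a thin spout, 62 mm in diameter, 140 mm high; point 43 mm above its underside. Leave alone.
- key_mid (a point): bystander: dark steel drill chuck key, T-shaped, lying flat, about 90 x 70 mm; point 9 mm above the bench. Leave alone.
- bits_mid (a point): bystander: wooden block 120 x 50 x 30 mm with six drill bits standing in it, up to 90 mm high in all; point at the middle of the wood. Leave alone.
Things that resemble listed ones, but are neither listed nor needed, are in the scene too. There is more than one size of the part that bears cup_center; the job needs the larger.

How it is judged:
By the outcome, as a careful person would: the job done as asked, in the order asked, and still so for the second after the job is handed in, while the arm keeps its last pose, push and grip.
It also fails if it takes over 58 s, if anything falls off the work surface, if the arm or the gripper's body presses on something with over 40 N, if the wrist force passes 120 N, or if a joint passes its speed limit or range.

## Working session

There is one attempt and no reset: what is moved stays moved. The work goes in short steps, Python scripts to look and compute and a tool call to move; the robot and the scene stay as the last step left them, time stands still between calls to the robot, and variables do not carry over. Pictures are saved under pics/ and viewed, at most 10 in all, crops included, and the job is handed in when it is done.

Besides the shell and the picture viewer there is one more tool, called after "Request:" as a command line: name --pt "numbers of a row" for each row, then --argument value for the rest. move_arm: Moves the arm, as the interface text tells. Shifts and turns lie within -1 to 1; 1 stands for 0.15 m of shift or pi rad of turn. Its arguments: {"type":"object","properties":{"commands":{"type":"array"}},"required":["commands"]}

```bash
mkdir -p pics; cat > h.py <<'E'
import numpy as np,cv2
from scipy.spatial.transform import Rotation as R
from rig import monitor,imaging,workorder,bot
def snap(n,f):
    s=monitor.observe();d=imaging.snapshot(n)
    cv2.imwrite('pics/'+f+'.png',d['frame'][:,:,::-1])
    if 'mount' in d:
        T=np.eye(4);r=np.array(s['eef_rot']);T[:3,:3]=R.from_rotvec(r).as_matrix() if r.size==3 else r
        T[:3,3]=s['tcp_pos'];P=T@np.array(d['mount'])
    else:
        P=np.eye(4);a=np.array(d['attitude']);P[:3,:3]=R.from_rotvec(a).as_matrix() if a.size==3 else a;P[:3,3]=d['origin']
    np.savez('pics/'+f,P=P,K=d['camera_matrix']);
    print(n,{k:np.round(v,3).tolist() for k,v in d.items() if k not in('frame',)and not isinstance(v,str)})
def pt(f,u,v,z):
    c=np.load('pics/'+f+'.npz');r=np.linalg.solve(c['K'],[u,v,1.]);r=c['P'][:3,:3]@[r[0],-r[1],-r[2]]
    o=c['P'][:3,3];return o+r*(z-o[2])/r[2]
def px(f,p):
    c=np.load('pics/'+f+'.npz');q=c['P'][:3,:3].T@(np.array(p)-c['P'][:3,3]);q=c['K']@[q[0],-q[1],-q[2]];return q[:2]/q[2]
E
python3 - <<'E'
from h import *
print(monitor.observe())
for n in('scene','side','wrist'):snap(n,n+'0')
E
```

```text
{'clock': 0.0, 'joint_positions': array([-1.50488272e-01,  2.07456486e-01,  1.54292417e+00, -1.26164428e-06,
        1.39349978e+00, -1.50489786e-01]), 'qd': array([-0.00028677,  0.00039682, -0.00022503,  0.00089227, -0.00039679,
       -0.00180905]), 'joint_torque': array([-8.39226868e-05, -3.70882022e+01, -2.81415099e+01,  6.96549774e-02,
        3.60915181e-02, -1.71865345e-04]), 'tcp_pos': array([5.74419214e+02, 8.31886437e-02, 3.01483980e+02]), 'eef_rot': array([-2.22013710e+00, -2.22014095e+00,  2.13171740e-03]), 'force': array([-0.1312219 ,  0.58878876,  0.02836112]), 'torque': array([-0.02946948,  0.03611512,  0.00266596]), 'grasp_force': 0.0, 'grip_width': 0.9991721406582109}
scene {'camera_matrix': [[574.153, 0.0, 317.834], [0.0, 574.153, 237.318], [0.0, 0.0, 1.0]], 'origin': [1486.712, 616.525, 889.39], 'attitude': [0.559, 0.95, 1.902]}
side {'camera_matrix': [[579.564, 0.0, 306.039], [0.0, 579.564, 244.33], [0.0, 0.0, 1.0]], 'origin': [-184.91, -763.024, 784.076], 'attitude': [0.969, -0.359, -0.671]}
wrist {'camera_matrix': [[397.185, 0.0, 317.964], [0.0, 397.185, 236.562], [0.0, 0.0, 1.0]], 'mount': [[0.0, 0.974, 0.228, 64.886], [1.0, -0.0, -0.0, 0.699], [-0.0, 0.228, -0.974, -81.96], [0.0, 0.0, 0.0, 1.0]]}
```

View pics/side0.png

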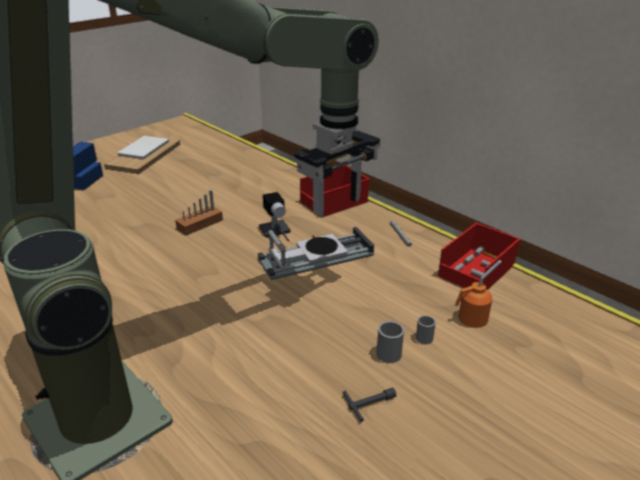

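View pics/scene0.png

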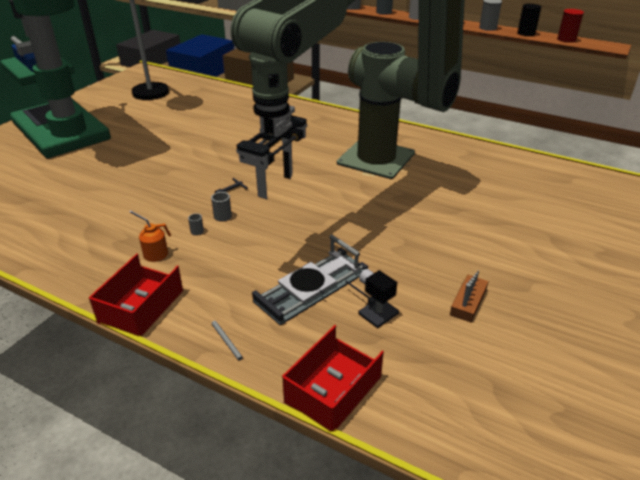

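View pics/wrist0.png

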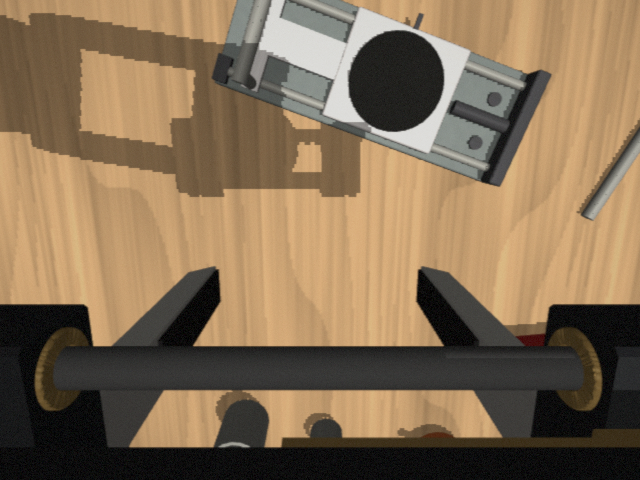

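The larger-cup candidates are side (390,342), scene (221,206), and smaller ones at side (426,330), scene (196,224). The first looks larger, so I'll confirm it enlarged and measure its size.

```bash
python3 - <<'E'
from h import *
a=cv2.imread('pics/side0.png')[300:380,350:450];b=cv2.imread('pics/scene0.png')[170:250,170:270]
c=cv2.imread('pics/wrist0.png')[0:200,200:560]
z=lambda i,w,h:cv2.resize(i,(w,h),interpolation=cv2.INTER_CUBIC)
cv2.imwrite('pics/crop1.png',np.vstack([np.hstack([z(a,375,300),z(b,375,300)]),z(c,750,300)[:, :]]))
for f,u,v,zz in[('side0',390,330,65),('side0',390,353,0),('scene0',221.5,197,65),('side0',426,322,45),('wrist0',396,80,32),('side0',321,246,32),('scene0',308,280,32)]:print(f,u,v,pt(f,u,v,zz).round(1))
g=cv2.cvtColor(cv2.imread('pics/wrist0.png'),cv2.COLOR_BGR2GRAY)
m=(g<60).astype(np.uint8);n,l,s,ce=cv2.connectedComponentsWithStats(m)
for i in range(1,n):
  if s[i,4]>150:print(s[i],ce[i])
k=l[80,396];cs,_=cv2.findContours((l==k).astype(np.uint8),0,1);e=cv2.fitEllipse(max(cs,key=len));print(e,pt('wrist0',*e[0],32))
E
```

```text
side0 390 330 [ 488.5 -236.7   65. ]
side0 390 353 [ 497.4 -234.6    0. ]
scene0 221.5 197 [ 495.8 -223.2   65. ]
side0 426 322 [ 577.6 -254.1   45. ]
wrist0 396 80 [639.7 116.6  32. ]
side0 321 246 [632.1 107.1  32. ]
scene0 308 280 [640.4 121.8  32. ]
[ 349   31   94  100 7409] [395.74288028  80.62221622]
[212  54  22  30 408] [222.22058824  68.38480392]
[ 450   71   90  113 1347] [503.33184855 125.02227171]
[    0   269   640   211 78842] [316.88253723 398.81342432]
((395.73944091796875, 80.6163330078125), (92.41248321533203, 100.17927551269531), 19.184186935424805) [639.46258167 116.08323206  32.        ]
```

View pics/crop1.png

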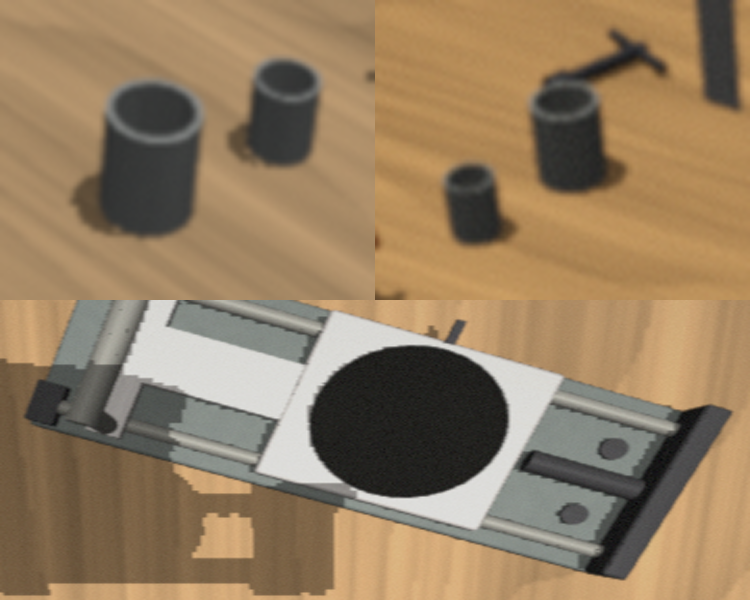

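The crop confirms it. Side (391,330) is about 26 px wide, roughly 50 mm, so it is the large cup. The other one is clearly smaller. The pad is near (639,116), and the slide is yawed about -20°. Next I'll look at the cup from closer with the wrist camera.

Request:
move_arm --pt "94 -0.06 -0.25 0 0 0 0" --pt "94 -0.12 -0.5 0 0 0 0" --pt "94 -0.18 -0.75 0 0 0 0" --pt "94 -0.18 -0.75 0 0 0 0" --pt "94 -0.18 -0.75 0 0 0 0"

```text
clock: 0.57
tcp_pos: [547.4, -114.3, 302.3]
eef_rot: [-2.225, -2.217, 0.0]
force: [0.2, 0.1, -0.2]
grip_width: 1.001
grasp_force: 0.0
```

Request:
move_arm --pt "94 -0.06 -0.25 0 0 0 0" --pt "94 -0.12 -0.5 0 0 0 0" --pt "94 -0.18 -0.75 0 0 0 0" --pt "94 -0.18 -0.75 0 0 0 0" --pt "94 -0.18 -0.75 0 0 0 0"

```text
clock: 0.98
tcp_pos: [520.9, -225.5, 302.3]
eef_rot: [-2.223, -2.218, -0.001]
force: [0.6, -0.2, -0.2]
grip_width: 1.001
grasp_force: 0.0
```

Request:
move_arm --pt "94 -0.06 -0.25 0 0 0 0" --pt "94 -0.12 -0.5 0 0 0 0" --pt "94 -0.18 -0.75 0 0 0 0" --pt "94 -0.18 -0.75 0 0 0 0" --pt "94 -0.18 -0.75 0 0 0 0"

```text
clock: 1.4
tcp_pos: [494.4, -337.2, 302.2]
eef_rot: [-2.222, -2.22, -0.002]
force: [1.4, 1.1, -0.6]
grip_width: 0.998
grasp_force: 0.0
```

```bash
python3 - <<'E'
from h import *
print(monitor.observe()['tcp_pos'])
snap('wrist','wrist1')
E
```

```text
[ 494.3928737  -337.20185279  302.22235794]
wrist {'camera_matrix': [[397.185, 0.0, 317.964], [0.0, 397.185, 236.562], [0.0, 0.0, 1.0]], 'mount': [[0.0, 0.974, 0.228, 64.887], [1.0, -0.0, -0.0, 0.699], [-0.0, 0.228, -0.974, -81.96], [0.0, 0.0, 0.0, 1.0]]}
```

View pics/wrist1.png

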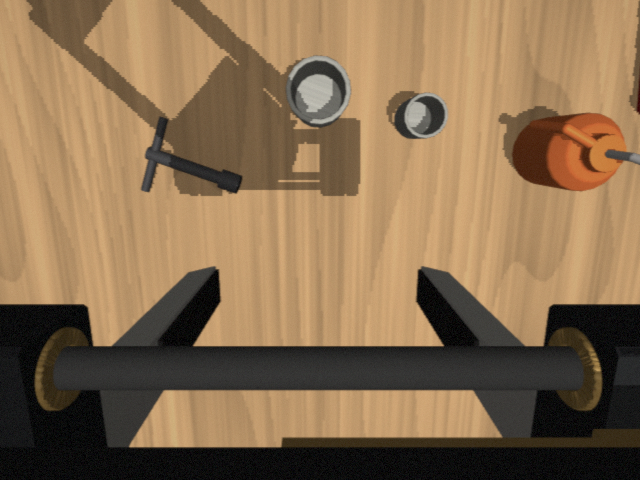

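The large cup's rim is at about (319,88), the small cup at (420,116), the key at (195,160) and the oil can at (580,155).

```bash
python3 - <<'E'
from h import *
for u,v,z in[(319.5,89,65),(288,89,65),(351,89,65),(319.5,55.5,65),(421,116,45),(241,182,5),(590,152,90)]:print(u,v,pt('wrist1',u,v,z).round(1))
for a,b in[((0,0,0),0)]:pass
# slide axis from wrist0: rails / dark end edge, base lower edge (234,80)->(490,183)
for p,q,z in[((258.0,470/2.5/2.5),(0,0),0)]:pass
def cr(u,v):return 200+u*360/750,v*200/300-200
for n,(u,v),z in[('ll',(257,470),28),('lr',(478,531),28),('ul',(333,312),28),('ur',(562,375),28),('pointer',(462,322),32)]:
  p=cr(u,v);p=(p[0],(v-300)*200/300);print(n,np.round(p,1),pt('wrist0',*p,z).round(1))
E
```

```text
319.5 89 [ 496.5 -231.6   65. ]
288 89 [ 472.5 -231.6   65. ]
351 89 [ 520.4 -231.6   65. ]
319.5 55.5 [ 496.4 -208.    65. ]
421 116 [ 579.7 -250.    45. ]
241 182 [ 422.1 -307.4    5. ]
590 152 [ 692.5 -278.1   90. ]
ll [323.4 113.3] [579.3  90.3  28. ]
lr [429.4 154. ] [672.4  56.2  28. ]
ul [359.8   8. ] [608.6 172.   28. ]
ur [469.8  50. ] [700.4 140.5  28. ]
pointer [421.8  14.7] [658.1 165.9  32. ]
```

Request:
move_arm --pt "78 0.004 0.24 -0.1 0 0 0" --pt "78 0.008 0.47 -0.3 0 0 0" --pt "78 0.014 0.7 -0.5 0 0 0" --pt "78 0.014 0.7 -0.68 0 0 0" --pt "78 0.014 0.7 -0.68 0 0 0"

```text
clock: 1.87
tcp_pos: [492.8, -225.2, 194.2]
eef_rot: [-2.204, -2.218, 0.003]
force: [-1.2, 0.1, -1.1]
grip_width: 0.83
grasp_force: 0.0
```

```bash
python3 - <<'E'
from h import *
print(monitor.observe()['tcp_pos'],monitor.observe()['grip_width'])
snap('wrist','wrist2');snap('side','side2')
a=cv2.imread('pics/wrist2.png');b=cv2.imread('pics/side2.png')[250:400,300:500]
cv2.imwrite('pics/v2.png',np.hstack([cv2.resize(a,(400,300)),cv2.resize(b,(400,300))]))
E
```

```text
[ 492.77901561 -225.16465958  194.15757313] 0.8298899234255005
wrist {'camera_matrix': [[397.185, 0.0, 317.964], [0.0, 397.185, 236.562], [0.0, 0.0, 1.0]], 'mount': [[0.0, 0.974, 0.228, 64.881], [1.0, -0.0, -0.0, 0.694], [-0.0, 0.228, -0.974, -81.975], [0.0, 0.0, 0.0, 1.0]]}
side {'camera_matrix': [[579.564, 0.0, 306.039], [0.0, 579.564, 244.33], [0.0, 0.0, 1.0]], 'origin': [-184.91, -763.024, 784.076], 'attitude': [0.969, -0.359, -0.671]}
```

View pics/v2.png

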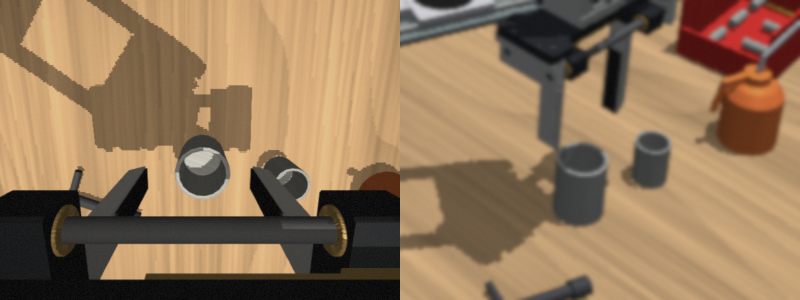

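The rim centre is at (203,173) in the left panel, centred between the fingers, and the small cup is clear on the right. I'll let the arm settle and then re-measure.

Request:
move_arm --pt "78 0 0 0 0 0 0" --pt "78 0 0 0 0 0 0" --pt "78 0 0 0 0 0 0" --pt "78 0 0 0 0 0 0" --pt "78 0 0 0 0 0 0"

```text
clock: 2.38
tcp_pos: [496.5, -233.4, 201.7]
eef_rot: [2.221, 2.219, 0.001]
force: [0.6, 0.4, -0.3]
grip_width: 0.829
grasp_force: 0.0
```

```bash
python3 - <<'E'
from h import *
print(monitor.observe()['tcp_pos'])
snap('wrist','wrist3')
a=cv2.imread('pics/wrist3.png')[180:360,200:520]
cv2.imwrite('pics/v3.png',cv2.resize(a,(800,450)))
for u,v in((325,277),(318,277),(320,270)):print(pt('wrist3',u,v,65))
E
```

```text
[ 496.4842877  -233.42022122  201.72379528]
wrist {'camera_matrix': [[397.185, 0.0, 317.964], [0.0, 397.185, 236.562], [0.0, 0.0, 1.0]], 'mount': [[0.0, 0.974, 0.228, 64.887], [1.0, -0.0, -0.0, 0.699], [-0.0, 0.228, -0.974, -81.957], [0.0, 0.0, 0.0, 1.0]]}
[ 501.56863263 -243.95280846   65.        ]
[ 497.51333591 -243.94693244   65.        ]
[ 498.67021648 -239.69848184   65.        ]
```

View pics/v3.png

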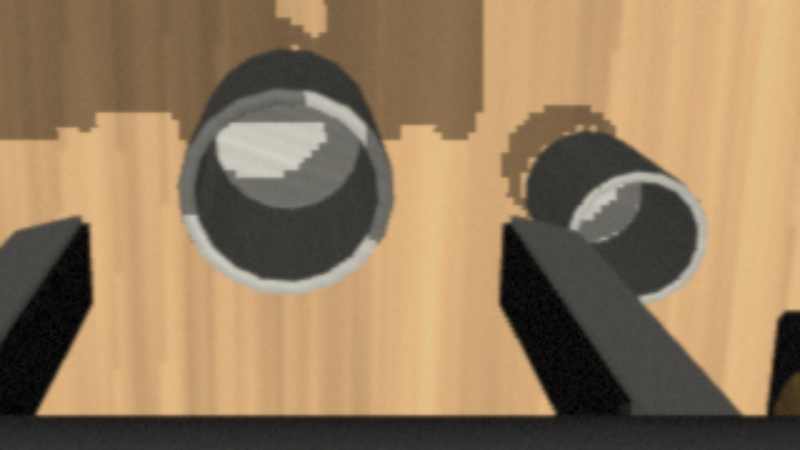

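The rim centre is at full-frame pixel (315,256), so the cup is at (496,-231.5). Descending to grasp it.

Request:
move_arm --pt "78 0 0.012 -0.13 0 0 0" --pt "78 0 0.012 -0.28 0 0 0" --pt "78 0 0.012 -0.42 0 0 0" --pt "78 0 0.012 -0.5 0 0 0" --pt "78 0 0.012 -0.54 0 0 0"

```text
clock: 2.85
tcp_pos: [494.9, -230.2, 117.6]
eef_rot: [-2.219, -2.218, 0.001]
force: [0.6, -0.1, 0.3]
grip_width: 0.829
grasp_force: 0.0
```

Request:
move_arm --pt "78 0 0 0 0 0 0" --pt "78 0 0 0 0 0 0" --pt "60 0 0 0 0 0 0" --pt "40 0 0 0 0 0 0" --pt "40 0 0 0 0 0 0"

```text
clock: 3.27
tcp_pos: [496.8, -231.1, 120.8]
eef_rot: [2.22, 2.22, 0.001]
force: [-0.3, 0.2, 0.2]
grip_width: 0.651
grasp_force: 0.0
```

Request:
move_arm --pt "40 0 0 0 0 0 0" --pt "40 0 0 0 0 0 0" --pt "40 0 0 0 0 0 0" --pt "40 0 0 0 0 0 0" --pt "40 0 0 0 0 0 0"

```text
clock: 3.68
tcp_pos: [496.0, -230.9, 120.2]
eef_rot: [2.221, 2.222, -0.001]
force: [-2.7, -0.2, 6.4]
grip_width: 0.515
grasp_force: 30.0
```

Request:
move_arm --pt "40 0 0 0.08 0 0 0" --pt "40 0 0 0.24 0 0 0" --pt "40 0 0 0.44 0 0 0" --pt "40 0 0 0.6 0 0 0" --pt "40 0 0 0.66 0 0 0"

```text
clock: 4.1
tcp_pos: [498.0, -231.6, 222.9]
eef_rot: [2.216, 2.216, 0.003]
force: [1.1, -0.5, -1.2]
grip_width: 0.519
grasp_force: 30.0
```

Request:
move_arm --pt "40 0.03 0.071 0 0 0 0" --pt "40 0.09 0.211 0 0 0 -0.01" --pt "40 0.16 0.391 0 0 0 -0.02" --pt "40 0.24 0.581 0 0 0 -0.03" --pt "40 0.319 0.771 0 0 0 -0.036"

```text
clock: 4.52
tcp_pos: [543.2, -112.7, 216.3]
eef_rot: [-2.343, -2.087, 0.002]
force: [0.5, 0.2, -1.9]
grip_width: 0.514
grasp_force: 30.0
```

Request:
move_arm --pt "40 0.08 0.18 0 0 0 -0.009" --pt "40 0.15 0.36 0 0 0 -0.018" --pt "40 0.22 0.52 0 0 0 -0.027" --pt "40 0.27 0.66 0 0 0 -0.036" --pt "40 0.319 0.771 0 0 0 -0.036"

```text
clock: 4.93
tcp_pos: [590.8, 3.8, 215.9]
eef_rot: [-2.454, -1.955, 0.004]
force: [0.9, -0.2, -1.5]
grip_width: 0.518
grasp_force: 30.0
```

Request:
move_arm --pt "40 0.08 0.18 0 0 0 -0.009" --pt "40 0.15 0.36 0 0 0 -0.018" --pt "40 0.22 0.52 0 0 0 -0.027" --pt "40 0.28 0.68 0 0 0 -0.036" --pt "40 0.319 0.771 0 0 0 -0.036"

```text
clock: 5.35
tcp_pos: [638.7, 119.8, 215.8]
eef_rot: [-2.56, -1.815, 0.004]
force: [-0.8, -0.4, -1.8]
grip_width: 0.519
grasp_force: 30.0
```

Request:
move_arm --pt "40 0 0 0 0 0 0" --pt "40 0 0 0 0 0 0" --pt "40 0 0 0 0 0 0" --pt "40 0 0 0 0 0 0" --pt "40 0 0 0 0 0 0"

```text
clock: 5.77
tcp_pos: [639.3, 115.0, 218.5]
eef_rot: [-2.566, -1.813, 0.001]
force: [-0.2, 0.8, -1.2]
grip_width: 0.517
grasp_force: 30.0
```

```bash
python3 - <<'E'
from h import *
s=monitor.observe();print(s['tcp_pos'],R.from_rotvec(s['eef_rot']).as_matrix().round(3),s['grasp_force'])
snap('wrist','wrist4');snap('side','side4')
a=cv2.imread('pics/wrist4.png');b=cv2.imread('pics/side4.png')[160:310,220:420]
cv2.imwrite('pics/v4.png',np.hstack([cv2.resize(a,(400,300)),cv2.resize(b,(400,300))]))
E
```

```text
[639.34360258 114.99926727 218.48775012] [[ 0.334  0.942 -0.001]
 [ 0.942 -0.334 -0.   ]
 [-0.    -0.    -1.   ]] 29.999598885769956
wrist {'camera_matrix': [[397.185, 0.0, 317.964], [0.0, 397.185, 236.562], [0.0, 0.0, 1.0]], 'mount': [[0.0, 0.974, 0.228, 65.171], [1.0, -0.0, -0.0, 0.957], [-0.0, 0.228, -0.974, -81.959], [0.0, 0.0, 0.0, 1.0]]}
side {'camera_matrix': [[579.564, 0.0, 306.039], [0.0, 579.564, 244.33], [0.0, 0.0, 1.0]], 'origin': [-184.91, -763.024, 784.076], 'attitude': [0.969, -0.359, -0.671]}
```

View pics/v4.png

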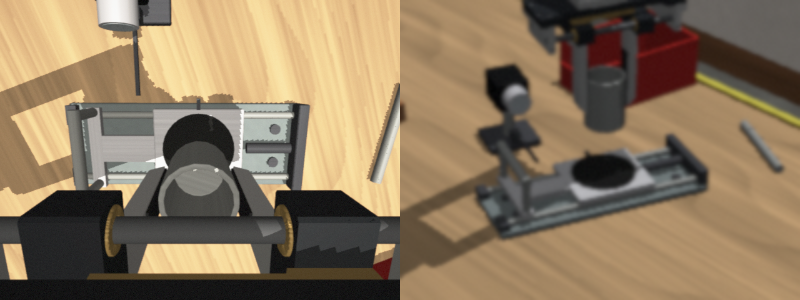

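The cup is held upright over the pad, and the slide is level in the wrist image. The pointer is near (318,160) and the blade tip near (221,152) in the full frame. I'll get finer numbers from code.

```bash
python3 - <<'E'
from h import *
im=cv2.imread('pics/wrist4.png');g=cv2.cvtColor(im,cv2.COLOR_BGR2GRAY)
print('blade');print(g[138:160:2,210:232])
print('ptr');print(g[150:172:2,308:330])
# pad upper arc: for columns
pts=[]
for u in range(270,366,6):
  c=g[164:240,u]; d=np.where(c<60)[0]
  if len(d): pts.append(pt('wrist4',u,164+d[0]-.5,32)[:2])
pts=np.array(pts);print(pts.round(0).tolist())
from scipy.optimize import least_squares
r=least_squares(lambda q:np.hypot(*(pts-q).T)-40,[639,116],loss='soft_l1');print(r.x,r.fun.round(1))
for z in(32,):print(pt('wrist4',221,152,z),pt('wrist4',318,158,z))
for v in(170,200,230,260,280):print(v,g[v,100:150:2])
E
```

```text
blade
[[136 137 135 136 136 133 112  77  65  66  66  61  54  56 106 131 131 132
  131 129 126 126]
 [135 134 132 137 135 134 117  88  67  61  66  62  59  63 107 131 134 130
  129 128 130 130]
 [137 136 136 134 135 134 118  85  70  63  68  61  54  53 105 134 135 135
  131 129 130 128]
 [133 134 136 136 133 132 117  87  61  66  65  61  56  52 101 131 135 134
  132 131 126 128]
 [132 136 137 139 135 131 123  92  65  65  65  62  56  52  85 121 132 137
  133 133 130 130]
 [132 135 135 135 136 135 123  95  71  63  64  64  60  49  84 119 131 134
  135 131 131 130]
 [133 134 134 139 137 134 126 103  68  61  61  65  62  56  81 118 131 135
  136 135 134 128]
 [135 134 138 136 136 135 132 107  81  73  78  75  75  66  80 111 130 132
  132 137 133 136]
 [134 135 133 137 135 135 135 136 135 132 133 136 136 137 134 135 132 132
  135 134 136 131]
 [137 138 133 134 133 134 135 133 136 137 138 137 138 137 136 136 133 130
  131 133 135 137]
 [139 136 135 132 133 135 134 137 135 132 134 134 136 135 137 138 135 131
  134 133 130 133]]
ptr
[[219 219 216 214 212 212 212 214 217 218 216 214 218 219 222 224 
[... 1242 characters left out ...]
 [-0.3  0.  -0.1 -0.1 -0.1  0.4  0.1  0.2  0.   0.3  0.3 -0.6  0.3 -0.2
 -0.1 -0.2]
[599.73934982 192.35745691  32.        ] [658.8892921  167.26806902  32.        ]
170 [211 210 114 104 100  99 105 106 105 103  82  36  37  97 179 151 112 106
 108 108 110 112 109 109 109]
200 [202 203 208 206 166 121 127 128 125 125 122 113 101  91  81  75 159 117
 108 108 131 174 170 175 175]
230 [217 222 223 218 213 206 167 123 126 128 124 125 122 108  95  86  72 105
 173 112 109 111 160 172 173]
260 [122 122 128 133 134 138 131 128 116 126 128 125 123 120 115 101  91  79
  68  93 106 111 108 129 177]
280 [127 124 125 124 121 122 119 117 107  93 126 126 126 122 120 115 103  90
  79  70 105 119 125 124 137]
```

Request:
move_arm --pt "40 0 0 -0.07 0 0 0" --pt "40 0 0 -0.16 0 0 0" --pt "40 0 0 -0.25 0 0 0" --pt "40 0 0 -0.33 0 0 0" --pt "40 0 0 -0.37 0 0 0"

```text
clock: 6.28
tcp_pos: [637.7, 116.1, 159.2]
eef_rot: [-2.562, -1.813, 0.008]
force: [-0.8, 0.8, -0.3]
grip_width: 0.517
grasp_force: 30.0
```

Request:
move_arm --pt "40 0 0 -0.015 0 0 0" --pt "40 0 0 -0.03 0 0 0" --pt "40 0 0 -0.045 0 0 0" --pt "40 0 0 -0.055 0 0 0" --pt "40 0 0 -0.062 0 0 0"

```text
clock: 6.7
tcp_pos: [640.1, 116.3, 154.4]
eef_rot: [2.564, 1.814, 0.002]
force: [-0.1, 0.5, -2.0]
grip_width: 0.514
grasp_force: 30.0
```

Request:
move_arm --pt "40 0 0 0 0 0 0" --pt "40 0 0 0 0 0 0" --pt "40 0 0 -0.003 0 0 0" --pt "40 0 0 -0.006 0 0 0" --pt "40 0 0 -0.006 0 0 0"

```text
clock: 7.12
tcp_pos: [639.7, 116.2, 153.0]
eef_rot: [2.565, 1.814, 0.0]
force: [1.0, -0.7, -1.6]
grip_width: 0.519
grasp_force: 30.0
```

Request:
move_arm --pt "40 0 0 -0.003 0 0 0" --pt "40 0 0 -0.006 0 0 0" --pt "40 0 0 -0.006 0 0 0" --pt "40 0 0 -0.006 0 0 0" --pt "40 0 0 -0.006 0 0 0"

```text
clock: 7.53
tcp_pos: [639.7, 116.3, 152.2]
eef_rot: [2.565, 1.814, 0.0]
force: [-0.3, -0.2, -1.7]
grip_width: 0.516
grasp_force: 30.0
```

Request:
move_arm --pt "40 0 0 -0.003 0 0 0" --pt "40 0 0 -0.006 0 0 0" --pt "40 0 0 -0.006 0 0 0" --pt "40 0 0 -0.006 0 0 0" --pt "40 0 0 -0.006 0 0 0"

```text
clock: 7.95
tcp_pos: [639.8, 116.2, 152.2]
eef_rot: [2.564, 1.814, 0.0]
force: [-2.1, -0.3, 4.8]
grip_width: 0.514
grasp_force: 30.0
```

It has touched down (+4.8 N). Releasing.

Request:
move_arm --pt "56 0 0 0 0 0 0" --pt "64 0 0 0 0 0 0" --pt "76 0 0 0 0 0 0" --pt "76 0 0 0 0 0 0" --pt "76 0 0 0 0 0 0"

```text
clock: 8.37
tcp_pos: [639.6, 116.2, 150.9]
eef_rot: [-2.565, -1.814, 0.0]
force: [0.3, 0.0, 0.5]
grip_width: 0.799
grasp_force: 0.0
```

Request:
move_arm --pt "76 0 0 0.02 0 0 0" --pt "76 0 0 0.1 0 0 0" --pt "76 0 0 0.25 0 0 0" --pt "76 0 0 0.42 0 0 0" --pt "76 0 0 0.5 0 0 0"

```text
clock: 8.78
tcp_pos: [641.4, 116.4, 230.7]
eef_rot: [2.562, 1.813, 0.008]
force: [-0.0, -0.7, 0.7]
grip_width: 0.808
grasp_force: 0.0
```

Request:
move_arm --pt "76 0 0 0 0 0 0" --pt "76 0 0 0 0 0 0" --pt "76 0 0 0 0 0 0" --pt "76 0 0 0 0 0 0" --pt "76 0 0 0 0 0 0"

```text
clock: 9.2
tcp_pos: [638.7, 116.2, 224.1]
eef_rot: [-2.563, -1.813, 0.005]
force: [0.3, 0.1, -0.3]
grip_width: 0.811
grasp_force: 0.0
```

```bash
python3 - <<'E'
from h import *
s=monitor.observe();print(s['tcp_pos'],s['grip_width'])
snap('wrist','wrist5');snap('side','side5')
a=cv2.imread('pics/wrist5.png');b=cv2.imread('pics/side5.png')[160:310,220:420]
cv2.imwrite('pics/v5.png',np.hstack([cv2.resize(a,(400,300)),cv2.resize(b,(400,300))]))
E
```

```text
[638.67083779 116.15686076 224.12773715] 0.811386366625739
wrist {'camera_matrix': [[397.185, 0.0, 317.964], [0.0, 397.185, 236.562], [0.0, 0.0, 1.0]], 'mount': [[0.0, 0.974, 0.228, 65.17], [1.0, -0.0, -0.0, 0.956], [-0.0, 0.228, -0.974, -81.961], [0.0, 0.0, 0.0, 1.0]]}
side {'camera_matrix': [[579.564, 0.0, 306.039], [0.0, 579.564, 244.33], [0.0, 0.0, 1.0]], 'origin': [-184.91, -763.024, 784.076], 'attitude': [0.969, -0.359, -0.671]}
```

View pics/v5.png

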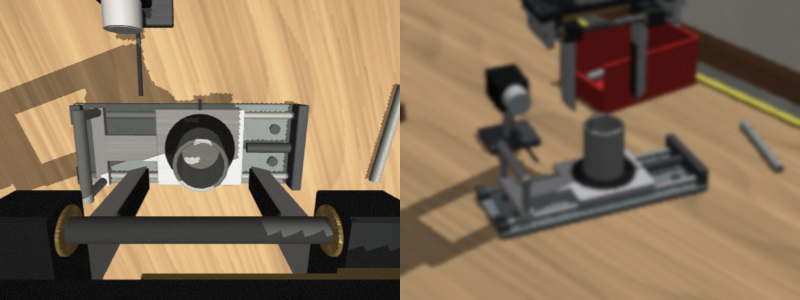

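The cup stands upright, wholly on the pad, and is released. Next I'll compute the handle and mark.

```bash
python3 - <<'E'
from h import *
X=np.array([.942,-.334]);Y=np.array([.334,.942]);P=np.array([639.7,114.5])
for u,v in((119.5,200),(123,230),(127.5,260)):
  d=pt('wrist4',u,v,70)[:2]-P;print(d@X,d@Y)
for z in(28,32,36):
  a=pt('wrist4',220.7,153.2,z)[:2]-P;b=pt('wrist4',317.9,159,z)[:2]-P;print(z,a@X,a@Y,b@X,b@Y)
print(P-115*X)
E
```

```text
-115.26820130152952 33.38707683147008
-115.22937966394207 15.49110633753874
-114.58511670250859 -3.04750821571808
28 -64.84825341191515 59.12458295337291 0.3839813265513116 55.31567204875419
32 -63.888818094779495 59.218543677857696 0.3855876164086638 55.46556042068792
36 -62.92938277764395 59.312504402342455 0.3871939062659059 55.61544879262161
[531.37 152.91]
```

Request:
move_arm --pt "60 -0.1 0.034 0 0 0 0" --pt "60 -0.3 0.102 0 0 0 0" --pt "60 -0.5 0.17 0 0 0 0" --pt "60 -0.66 0.225 0 0 0 0" --pt "60 -0.72 0.245 0 0 0 0"

```text
clock: 9.72
tcp_pos: [528.3, 153.9, 225.1]
eef_rot: [-2.561, -1.815, 0.005]
force: [0.3, 0.2, -0.2]
grip_width: 0.636
grasp_force: 0.0
```

Request:
move_arm --pt "60 0 0 0 0 0 0" --pt "60 0 0 0 0 0 0" --pt "60 0 0 0 0 0 0" --pt "60 0 0 0 0 0 0" --pt "60 0 0 0 0 0 0"

```text
clock: 10.13
tcp_pos: [532.8, 152.5, 226.2]
eef_rot: [2.565, 1.813, 0.001]
force: [-0.1, 0.9, 0.1]
grip_width: 0.64
grasp_force: 0.0
```

Request:
move_arm --pt "60 -0.006 0 -0.1 0 0 0" --pt "60 -0.006 0 -0.24 0 0 0" --pt "60 -0.006 0 -0.38 0 0 0" --pt "60 -0.006 0 -0.48 0 0 0" --pt "60 -0.006 0 -0.52 0 0 0"

```text
clock: 10.55
tcp_pos: [529.7, 152.4, 145.4]
eef_rot: [-2.564, -1.812, 0.006]
force: [0.2, -0.6, 0.3]
grip_width: 0.641
grasp_force: 0.0
```

Request:
move_arm --pt "60 0 0 0 0 0 0" --pt "60 0 0 0 0 0 0" --pt "60 0 0 0 0 0 0" --pt "40 0 0 0 0 0 0" --pt "26 0 0 0 0 0 0"

```text
clock: 10.97
tcp_pos: [531.6, 153.1, 149.4]
eef_rot: [2.564, 1.814, 0.003]
force: [0.2, 0.0, -0.3]
grip_width: 0.535
grasp_force: 0.0
```

Request:
move_arm --pt "18 0 0 0 0 0 0" --pt "12 0 0 0 0 0 0" --pt "8 0 0 0 0 0 0" --pt "4 0 0 0 0 0 0" --pt "4 0 0 0 0 0 0"

```text
clock: 11.38
tcp_pos: [530.7, 153.0, 148.2]
eef_rot: [2.565, 1.815, -0.0]
force: [0.0, -0.0, 0.2]
grip_width: 0.176
grasp_force: 0.0
```

Request:
move_arm --pt "4 0 0 0 0 0 0" --pt "4 0 0 0 0 0 0" --pt "4 0 0 0 0 0 0" --pt "4 0 0 0 0 0 0" --pt "4 0 0 0 0 0 0"

```text
clock: 11.8
tcp_pos: [530.3, 153.2, 148.1]
eef_rot: [-2.564, -1.814, 0.001]
force: [-2.7, 0.6, 3.0]
grip_width: 0.119
grasp_force: 30.0
```

Request:
move_arm --pt "4 -0.006 0.002 0 0 0 0" --pt "4 -0.019 0.0067 0 0 0 0" --pt "4 -0.035 0.0123 0 0 0 0" --pt "4 -0.054 0.019 0 0 0 0" --pt "4 -0.0754 0.0267 0 0 0 0"

```text
clock: 12.22
tcp_pos: [520.1, 156.8, 148.2]
eef_rot: [2.564, 1.813, 0.002]
force: [4.9, -0.4, -3.7]
grip_width: 0.117
grasp_force: 30.0
```

Request:
move_arm --pt "4 -0.0226 0.008 0 0 0 0" --pt "4 -0.0452 0.016 0 0 0 0" --pt "4 -0.0678 0.024 0 0 0 0" --pt "4 -0.0904 0.032 0 0 0 0" --pt "4 -0.113 0.04 0 0 0 0"

```text
clock: 12.63
tcp_pos: [502.5, 163.0, 148.2]
eef_rot: [2.564, 1.814, 0.001]
force: [5.4, -1.7, -4.8]
grip_width: 0.118
grasp_force: 30.0
```

Request:
move_arm --pt "4 -0.0226 0.008 0 0 0 0" --pt "4 -0.0452 0.016 0 0 0 0" --pt "4 -0.0678 0.024 0 0 0 0" --pt "4 -0.0904 0.032 0 0 0 0" --pt "4 -0.113 0.04 0 0 0 0"

```text
clock: 13.05
tcp_pos: [485.8, 169.0, 148.2]
eef_rot: [2.563, 1.814, 0.002]
force: [6.9, -1.5, -7.4]
grip_width: 0.115
grasp_force: 30.0
```

Request:
move_arm --pt "4 -0.022 0.0078 0 0 0 0" --pt "4 -0.041 0.0145 0 0 0 0" --pt "4 -0.057 0.0202 0 0 0 0" --pt "4 -0.069 0.0244 0 0 0 0" --pt "4 -0.0754 0.0267 0 0 0 0"

```text
clock: 13.47
tcp_pos: [474.6, 172.9, 148.2]
eef_rot: [2.563, 1.814, 0.003]
force: [6.3, -2.6, -6.7]
grip_width: 0.116
grasp_force: 30.0
```

Request:
move_arm --pt "4 0 0 0 0 0 0" --pt "4 0 0 0 0 0 0" --pt "4 0 0 0 0 0 0" --pt "4 0 0 0 0 0 0" --pt "4 0 0 0 0 0 0"

```text
clock: 13.88
tcp_pos: [474.6, 173.0, 148.2]
eef_rot: [2.563, 1.814, 0.002]
force: [6.0, -1.6, -6.3]
grip_width: 0.12
grasp_force: 30.0
```

```bash
python3 - <<'E'
from h import *
s=monitor.observe();print(s['tcp_pos'],s['force'])
X=np.array([.942,-.334]);Y=np.array([.334,.942]);P=np.array([639.7,114.5])
print((s['tcp_pos'][:2]-[530.5,153.1])@X)
snap('wrist','wrist6')
print('ptr/blade px pred',px('wrist6',[*(P-60*X+55.5*Y),32]),px('wrist6',[*(P-63.9*X+59.2*Y),32]))
snap('scene','scene6');snap('side','side6')
a=cv2.imread('pics/wrist6.png')
for n in('scene6','side6'):print(px(n,[*(P-63.9*X+59*Y),32]))
f=lambda n:(lambda im,c:cv2.resize(im[c[1]-60:c[1]+60,c[0]-80:c[0]+80],(400,300),interpolation=cv2.INTER_CUBIC))(cv2.imread(f'pics/{n}.png'),px(n,[*(P-63.9*X+40*Y),50]).astype(int))
u,v=px('wrist6',[*(P-62*X+57*Y),32]).astype(int);print(u,v)
z=cv2.resize(a[max(v-45,0):v+45,max(u-60,0):u+60],(400,300),interpolation=cv2.INTER_CUBIC)
cv2.imwrite('pics/v6.png',np.vstack([np.hstack([cv2.resize(a,(400,300)),z]),np.hstack([f('scene6'),f('side6')])]))
E
```

```text
[474.62210351 172.95115669 148.17596071] [ 6.01540733 -1.56824726 -6.31480379]
-59.267264825917216
wrist {'camera_matrix': [[397.185, 0.0, 317.964], [0.0, 397.185, 236.562], [0.0, 0.0, 1.0]], 'mount': [[0.0, 0.974, 0.228, 65.169], [1.0, -0.0, -0.0, 0.955], [-0.0, 0.228, -0.974, -81.957], [0.0, 0.0, 0.0, 1.0]]}
ptr/blade px pred [549.70750288 164.27494398] [542.77947619 156.59685357]
scene {'camera_matrix': [[574.153, 0.0, 317.834], [0.0, 574.153, 237.318], [0.0, 0.0, 1.0]], 'origin': [1486.712, 616.525, 889.39], 'attitude': [0.559, 0.95, 1.902]}
side {'camera_matrix': [[579.564, 0.0, 306.039], [0.0, 579.564, 244.33], [0.0, 0.0, 1.0]], 'origin': [-184.91, -763.024, 784.076], 'attitude': [0.969, -0.359, -0.671]}
[343.70023224 279.32741958]
[288.26881768 237.5621404 ]
546 161
```

View pics/v6.png

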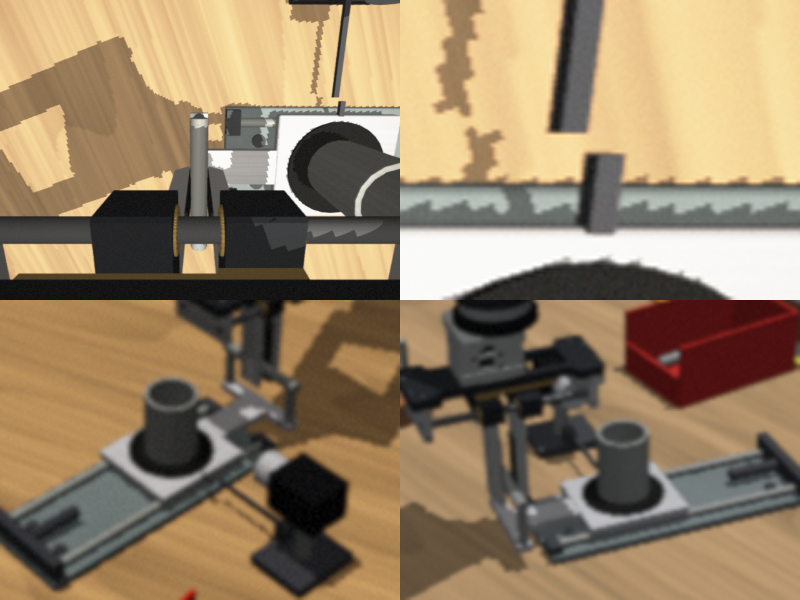

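The gap remains visible: in the zoom panel (top right), the blade tip centre is at 575 and the pointer at 610, so a few mm more pull is needed. The cup stands well. I'll triangulate the offset from the two wrist views.

```bash
python3 - <<'E'
from h import *
X=np.array([.942,-.334]);Y=np.array([.334,.942]);P=np.array([639.7,114.5])
g=cv2.cvtColor(cv2.imread('pics/wrist6.png'),cv2.COLOR_BGR2GRAY)
print(g[140:158:3,528:552]);print(g[160:176:3,538:562])
for z in(26,28,30,32,34,36,38):
  o=[z]
  for f,b,p in(('wrist4',(219.8,153.5),(317.6,159)),('wrist6',(538.5,155.6),(549.2,162.5))):
    for q in(b,p):
      d=pt(f,*q,z)[:2]-P;o+=[d@X,d@Y]
  print(np.round(o,1))
E
```

```text
[[221 223 222 189 112  46  32  45  77 100 100  99  98 101 103 111 175 205
  208 208 210 213 213 210]
 [223 222 219 175  80  38  34  52  85  97 100 103 102 102 103 128 180 206
  208 211 210 212 211 212]
 [221 220 204 144  55  34  41  73  98 100 101 100 101 103 109 159 199 207
  208 210 209 210 211 213]
 [220 220 187 107  42  29  50  81 101 101  99 103 103 104 121 183 210 208
  211 207 209 209 210 211]
 [221 218 169  78  32  35  62  91  99  99 101  98 100 107 142 193 209 207
  210 208 207 206 209 211]
 [221 201 151 110  94  93 110 122 124 123 123 124 123 129 182 208 212 211
  210 209 208 207 208 211]]
[[222 222 221 215 214 210 209 210 208 208 206 206 205 208 210 211 213 211
  211 209 209 208 208 205]
 [224 222 198 132  57  35  40  69  94 100 104 102 102 103 113 163 202 212
  210 212 210 208 206 205]
 [223 221 179  87  37  35  47  83 102 101 105 104 105 104 124 180 207 214
  213 211 211 208 208 206]
 [199 215 164  65  31  36  64  95 102 103 105 103 104 114 152 193 204 203
  181 147 147 144 181 204]
 [120  99  62  38  35  41  80  99 103 106 103 104 104 105 113 119 117 119
  120 118 120 118 118 119]
 [182 139  64  34  37  51  90 102 103 103 104 101 104 129 164 181 184 186
  185 183 182 179 180 181]]
[ 26.  -65.9  58.9   0.2  55.2 -62.7  59.4 -56.8  56. ]
[ 28.  -65.5  58.9   0.2  55.3 -63.8  59.5 -58.   56.1]
[ 30.  -65.   59.    0.2  55.4 -64.9  59.6 -59.1  56.2]
[ 32.  -64.5  59.    0.2  55.5 -66.   59.6 -60.3  56.3]
[ 34.  -64.   59.1   0.2  55.5 -67.1  59.7 -61.5  56.4]
[ 36.  -63.5  59.1   0.2  55.6 -68.2  59.7 -62.6  56.5]
[ 38.  -63.   59.2   0.2  55.7 -69.3  59.8 -63.8  56.6]
```

Request:
move_arm --pt "4 -0.006 0.0021 0 0 0 0" --pt "4 -0.018 0.0064 0 0 0 0" --pt "4 -0.03 0.0106 0 0 0 0" --pt "4 -0.0377 0.0133 0 0 0 0" --pt "4 -0.0377 0.0133 0 0 0 0"

```text
clock: 14.45
tcp_pos: [469.0, 174.9, 148.2]
eef_rot: [2.563, 1.814, 0.003]
force: [6.6, -2.1, -6.6]
grip_width: 0.116
grasp_force: 30.0
```

Request:
move_arm --pt "4 0 0 0 0 0 0" --pt "4 0 0 0 0 0 0" --pt "4 0 0 0 0 0 0" --pt "4 0 0 0 0 0 0" --pt "4 0 0 0 0 0 0"

```text
clock: 14.87
tcp_pos: [469.1, 174.9, 148.2]
eef_rot: [2.563, 1.814, 0.003]
force: [7.1, -1.6, -6.8]
grip_width: 0.114
grasp_force: 30.0
```

```bash
python3 - <<'E'
from h import *
s=monitor.observe();print(s['tcp_pos'],s['force'])
X=np.array([.942,-.334]);print((s['tcp_pos'][:2]-[530.5,153.1])@X)
snap('wrist','wrist7')
g=cv2.cvtColor(cv2.imread('pics/wrist7.png'),cv2.COLOR_BGR2GRAY)
print(g[140:180:2,542:570])
E
```

```text
[469.07254436 174.91764045 148.15785494] [ 7.10359247 -1.55347546 -6.79110476]
-65.15175512107335
wrist {'camera_matrix': [[397.185, 0.0, 317.964], [0.0, 397.185, 236.562], [0.0, 0.0, 1.0]], 'mount': [[0.0, 0.974, 0.228, 65.169], [1.0, -0.0, -0.0, 0.955], [-0.0, 0.228, -0.974, -81.957], [0.0, 0.0, 0.0, 1.0]]}
[[220 172  81  30  36  48  79  99  99  99  98  99 101 123 179 208 211 213
  213 211 210 210 208 206 206 205 205 201]
 [219 167  62  29  39  67  88  97  96  98 101  99 104 136 186 207 209 211
  210 212 210 210 210 208 206 206 203 204]
 [201 132  53  28  35  69  89 100  98  99 102 100 109 154 197 208 209 211
  212 213 210 209 212 209 208 206 206 203]
 [174  84  40  31  42  81  98 100  99 100  95 103 112 172 204 207 209 209
  211 211 211 211 210 209 206 206 206 204]
 [173  80  34  28  48  78  96  99  99 102  97 102 125 179 206 208 207 208
  211 210 210 212 209 208 207 206 206 205]
 [140  54  27  35  64  92 100 101 101  99  99 104 141 189 207 208 208 210
  210 212 211 210 211 209 208 205 203 204]
 [132  51  32  35  74  94 101 100 102 100 101 104 158 197 207 208 208 208
  209 211 212
[... 851 characters left out ...]
 33  41  68  92 103 104 105 104 106 110 162 202 215 214 209 205 204 207
  208 207 208 209 211 211 211 207 203 182]
 [ 33  35  70  94 100 102 105 103 104 110 153 166 149 145 136 126 131 173
  199 198 199 174 146 145 135 127 123 129]
 [ 34  38  81 101 103 103 103 102 104 105 114 116 119 118 117 118 119 118
  122 120 120 117 117 112 114 114 114 113]
 [ 32  47  81 101 102 104 105 103 104 116 150 170 171 171 168 172 171 170
  170 169 169 170 168 169 167 171 169 169]
 [ 33  66  93 100 100 105 103 104 110 143 176 187 190 184 181 178 156 163
  183 183 182 188 185 183 184 178 177 156]
 [ 39  78 101 103 104 103 103 100 109 147 151 130 123 116 109 105 115 151
  176 180 174 152 127 119 115 106 108 107]]
```

The pointer and blade edges now line up within about 0.3 px (0.2 mm), and the grip is steady. Handing in.

```bash
python3 -c "
from h import *
print(workorder.job_done())"
```

```text
the job is handed in; nothing more can be done
None
```

I handed the job in with the larger cup standing upright and released on the pad, and the slide pulled out about 65 mm and still held there, its pointer within about 0.2 mm of the index blade by my measurement. I kept clear of the oil can, chuck key and drill bits, and the run took about 15 s of the 58 s allowed.

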